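Hook a stuck crumb tray out of a toaster

ROBOT

A 6-joint arm with a two-finger parallel gripper is mounted at the origin on a cart in front of the work surface, level with it; the furniture and walls round the work are solid. World frame = base frame: x ahead of the robot, y to its left, z up, the work surface at z = 0. Lengths are in m, angles in rad, forces in N, time in s.
With the tool pointing down it reaches from about 0.35 to 0.875 m from the base axis. Payload 4.2 kg.
Tool frame: the origin (TCP) lies between the finger pads; the fingertips stand 17 mm ahead of it and the grasp point (between the pads) lies 2 mm behind it; z points along the fingers, y is the line along which they close (so a half turn about z gives the same grasp; the last joint's range is limited). The gripper opens to 85 mm and grips with 20 to 120 N. Pads are 22 mm wide; open, the fingers measure 114 mm over their backs; the gripper's body (76 mm by 85 mm) begins 54 mm behind the grasp point. The pads swing forward as they close: fully open they stand 13 mm farther back than shut.
Start: joints at [-1.055, 0.385, 0.008, 0, -1.194, -0.259], TCP at [0.159, -0.604, 0.224] pointing down, gripper open.
Joint ranges: [-3.14, 3.14], [-1.21, 2.06], [-1.07, 1.41], [-3.16, 2.05], [-2.99, -0.16], [-3.1, 3.1]. Speed limits (rad/s): [2.79, 2.79, 3.14, 3.14, 3.14, 3.14].

INTERFACE

Orientations are given as a unit quaternion [x, y, z, w].
In Python, from station import env gives the robot as it stands. The module is installed in compiled form; this text tells all that it offers.
- The arm moves only by the shell command python3 -m jog 'ROWS' [OPENING]. ROWS is text: rows parted by semicolons, each of 6 numbers parted by spaces: the shift along the tool's x, y, z normalised to -1 to 1, where 1 is 0.025 m, then the turn, a rotation vector about the tool's x, y, z normalised to -1 to 1, where 1 is 6 degrees. In form: dx dy dz wx wy wz; .... A call has 1 to 5 rows; each row shifts and turns the commanded pose from where the row before left it, along the tool's axes as they then stand; what a row does not reach is not made up. A row lasts 1/12 s, in which the tool goes at most 41.7 mm and 7.16 degrees, less where a joint would pass 70% of its speed; a pose out of reach is approached as far as the arm can. A call with a number of a shift or a turn outside -1 to 1 is refused whole. A call with a gripper value outside its range is refused whole. OPENING is the gripper's target within -1 to 1 (fully open at 1, half-way at 0, shut at -1), set as the call begins (- or left out, the last holds). The fingers move at their own pace and stop on an object; the grip force is fixed at half the most. Time passes only in rows, so rows that do not move let the fingers close. It gives the time, the measured TCP pose, the force, the opening and the grip force at its end, in the units of the state.
- env.read_state(): the state, without advancing time (a new reading comes with each control period).
- env.grab_frame(name): name is "scene" or "top" or "wrist"; returns the picture (400x640x3 uint8, red, green, blue); there is no depth.
- env.camera_params(name): a dict with "fx", "fy", "cx", "cy" (pixels), "k1" (the pictures are not rectified: a ray, as slopes to the right and down, at radius r is drawn at 1 + k1 r^2 times it, then the intrinsics apply), "R" (3x3) and "t" (3): a world point X has camera coordinates R X + t. Camera axes: x right, y down, z forward; pixel columns grow to the right and rows downward; lengths in m; the calibration is good to about 2 mm. A picture is of the moment at which its call begins: read the wrist's pose just before it. camera_params takes no time and is no camera call; for the wrist camera it gives the pose at the moment of the call.
- env.job_done(): hands the job in; it is judged then, once.
Trained networks look in the newest picture that a camera, given by its name, has taken for a name from the list of things; names that differ only in an ending like _2 or _b are one class to them, and where a whole thing is asked for, a point or a joint stands for the part that bears it (a point fixed in the world has none). Each returns a list of dicts, best first, with "p" (0 to 1); they miss things now and then, are a little off and sometimes report something else, mostly with a low value. They report only what shows in the picture. A call takes as long as a camera call.
- env.trace(camera, query): "mask" (400x640 bool, what is visible of it) and "box" ([left, top, right, bottom] in pixels, round what is visible of it).
The state is a dict: "time": time; "joint_positions": joint angles; "dq": joint speeds; "joint_torque": joint torques, N m; "ee_pos": TCP position; "ee_rot": TCP orientation; "contact_force": force on the tool from outside, world axes, zero at the start; "wrist_torque": the same for the moment, N m; "finger_gap": finger opening in m; "grip_force": force on a finger pad.
Only numpy, scipy, OpenCV 4.12 (cv2) and the standard library are available. Lean on these libraries where they do the work, as an engineer would, in place of code of your own. Each camera call takes 0.05 s, during which the arm holds its last target. There are 200 camera calls.

TASK

The toaster's crumb tray has been pushed in past its catch and jammed, too deep for fingers. Take the hooked turner with the wooden handle, reach into the narrow slot low in the toaster's end, feel for the tray's pull tab, catch the hole in it and draw the tray all the way out onto the wooden board, gently: the toaster only stands on its feet and must not be shoved. Then lay the hook down on the bare worktop, off the board, and leave the mug and the jar as they stand.

Things in the scene. Friction and masses are not known exactly. Their poses are not given: they have to be found in the camera images.
- toaster: steel and black two-slice toaster, 230 (its x) x 165 (y) x 172 mm high; it does not move, but it must not be shoved: all contact forces on it, also through its tray, are limited to 25 N in sum, of which the tray, by its weight and in its catches, uses 10 N at rest. Origin on the worktop under its middle, z up. The crumb tray's slot is low in the end face at x = -115 mm; the tray comes out along -x
- tray_slot (a point): middle of the slot's mouth, on the slot's floor; axes as the toaster's, x into the slot. The slot is 104 mm wide (y), its floor 12 mm and its roof 36 mm above the worktop. In it lies the metal crumb tray, 100 mm wide, about 0.3 kg. Its rear end is 180 mm inside the mouth, but its length is unknown (119 to 172 mm): its front must be felt
- tab_zone (a point): fixed point of the toaster, on the slot's floor 34 mm inside the mouth. The front edge of the tray's pull tab lies within 26 mm before or behind it (x). The tab: 60 mm wide, 4 mm thick, flat on the floor, centred to 2 mm. From its front edge inwards: 8 mm solid, then a through hole 10 (x) x 26 mm (y) up to the tray's front wall, which is 18 mm high: the hook cannot pass over it
- tray_catch (a point): fixed point of the toaster, on the slot's floor between its two spring catches, 100 mm inside the mouth. They pinch the tray: 4 to 6 N slide it outwards, about 9 N for a moment where it clicks through the catch, 30 mm from its start. It is clear of the slot after 180 mm. Inwards it gives no more than 1 mm: it is jammed up against the end of its guides, as hard as the toaster itself
- board: slim wooden breakfast board, 250 (its x, along the pull) x 180 x 11 mm, its edge 6 mm in front of the slot; it does not move. Origin at the centre of its underside, axes as the toaster's. Its top is 1 mm lower than the slot's floor: the tray slides out onto it
- hook: hooked turner, 160 g, 292 mm long, lying hook down on its pommel and the hook's end. Origin on the worktop under the handle, x along it towards the hook, z up. Wooden handle from x = -70 to 40 mm, 22 mm wide (y), flat sides, 5 to 30 mm up; steel pommel at its tail, 0 to 30 mm up. A straight steel rod, 5 mm thick, its centre 11 mm up, runs on to x = 210 mm, where its end is bent straight down
- hook_grip (a point): good place to grip the handle across its 22 mm width (y): 24 mm up, at the hook's x = 0, 210 mm behind the hook's end. Gripped much lower, the fingers would touch the board when the hook is down in the tray's hole
- hook_tip (a point): lowest point of the hook's down-turned end, 210 mm ahead of the hook's origin and level with it. This end is 5 mm thick and reaches 8.5 mm below the lower side of the rod
- mug: green and white mug, 86 mm wide and 99 mm high, behind the work; origin at its underside, z up. Bystander
- coffee_jar: glass jar with a grey lid, 64 mm wide and 115 mm high, behind the work; origin at its underside, z up. Bystander

How it is judged:
On the way, in this order (a step that is already met when the one before it is completed fails the run):
1. the hook's tip has been inside the tray slot (x of hook_tip in the frame of toaster between -0.105 and 0.1 m and y of hook_tip in the frame of toaster between -0.052 and 0.052 m and z of hook_tip in the frame of toaster between 0.008 and 0.036 m), for 0.1 s.
2. the tray is wholly out of the toaster: nothing touches the toaster or lies in its slot any more, and the board carries the tray (contact force between toaster and anything else below 0.02 N and contact force between board and anything else above 0.6 N), for 0.2 s.
At the end, for the whole second after the job is handed in: the crumb tray is wholly out of the toaster (nothing touches the toaster) and lies on the board (which carries its weight); the hook lies at rest on the worktop, off the board, its underside and its tip less than 30 mm above the worktop; mug and jar stand where they stood (all of step 2 and contact force between each of hook, mug, coffee_jar and board below 0.02 N and height (world z) of hook between -0.02 and 0.03 m and height (world z) of hook_tip below 0.03 m and linear speed of hook below 0.02 m/s).
It fails at once if the toaster is loaded with more than 25 N (shoved, pressed on, or the tray rammed or jerked) (contact force between toaster and anything else above 25 N).
It fails at once if the mug is moved by more than 30 mm or tipped (distance of mug from where it was at the start of the episode above 0.03 m or angle between mug's own z axis and vertical above 0.4 rad).
It fails at once if the jar is moved by more than 30 mm or tipped (distance of coffee_jar from where it was at the start of the episode above 0.03 m or angle between coffee_jar's own z axis and vertical above 0.4 rad).
It also fails if it takes over 70 s, if anything falls off the work surface, if the arm or the gripper's body presses on something with over 40 N, if the wrist force passes 120 N, or if a joint passes its speed limit or range.

## Working session

There is one attempt and no reset: what is moved stays moved. The work goes in short steps, Python scripts to look and compute and a shell command to move; the robot and the scene stay as the last step left them, time stands still between calls to the robot, and variables do not carry over. Pictures are saved under pics/ and viewed, at most 13 in all, crops included, and the job is handed in when it is done.

```bash
mkdir -p pics; cat > h.py <<'E'
import numpy as np, cv2
from station import env
from scipy.spatial.transform import Rotation as Rn
def ray(c,uv):
    P=env.camera_params(c) if isinstance(c,str) else c
    d=np.array([(uv[0]-P['cx'])/P['fx'],(uv[1]-P['cy'])/P['fy']]);u=d.copy()
    for _ in range(20): u=d/(1+P['k1']*(u@u))
    R=np.array(P['R']);t=np.array(P['t']);return -R.T@t,R.T@np.r_[u,1]
def at(c,uv,z=0.):
    o,d=ray(c,uv);return o+d*(z-o[2])/d[2]
def proj(c,X):
    P=env.camera_params(c) if isinstance(c,str) else c
    q=np.array(P['R'])@X+P['t'];u=q[:2]/q[2];u=u*(1+P['k1']*(u@u));return np.array([P['fx']*u[0]+P['cx'],P['fy']*u[1]+P['cy']])
def st():
    s=env.read_state();R=Rn.from_quat(s['ee_rot']).as_matrix();print('t',round(s['time'],2),'p',np.round(s['ee_pos'],4),'x',R[:,0].round(3),'y',R[:,1].round(3),'z',R[:,2].round(3),'F',np.round(s['contact_force'],1),'gap',round(s['finger_gap'],4),'grip',np.round(s['grip_force'],1));return s,R
def snap(c,n):
    im=env.grab_frame(c);cv2.imwrite(f'pics/{n}.png',im[:,:,::-1]);return im
E
python3 - <<'E'
from h import *
st()
a=snap('top','top0');b=snap('scene','sc0')
cv2.imwrite('pics/ab.png',cv2.resize(np.vstack([a,b])[:,:,::-1],(480,600)))
for c in ['top','scene']:
  for n in ['toaster','board','hook','mug','coffee_jar']:
    for r in env.trace(c,n)[:1]:
      q=cv2.minAreaRect(np.argwhere(r['mask'])[:,::-1].astype(np.float32));print(c,n,round(r['p'],2),np.round(r['box']),np.round(cv2.boxPoints(q)).tolist())
E
```

```text
t 0.0 p [ 0.1586 -0.6039  0.2229] x [-0.967 -0.254  0.   ] y [-0.254  0.967  0.002] z [-0.001  0.002 -1.   ] F [0.1 0.8 0.9] gap 0.0851 grip 0.0
top toaster 0.62 [370. 108. 467. 210.] [[360.0, 160.0], [436.0, 99.0], [479.0, 152.0], [403.0, 214.0]]
top board 0.76 [299. 170. 402. 260.] [[298.0, 215.0], [368.0, 164.0], [404.0, 213.0], [334.0, 264.0]]
top hook 0.86 [204. 215. 258. 303.] [[201.0, 215.0], [209.0, 211.0], [258.0, 294.0], [250.0, 298.0]]
top mug 0.58 [292. 130. 335. 167.] [[291.0, 145.0], [315.0, 122.0], [341.0, 148.0], [318.0, 172.0]]
top coffee_jar 0.63 [254. 138. 279. 173.] [[254.0, 138.0], [275.0, 136.0], [279.0, 171.0], [257.0, 173.0]]
scene toaster 0.88 [349.  56. 427. 159.] [[343.0, 153.0], [360.0, 50.0], [429.0, 61.0], [412.0, 164.0]]
scene board 0.94 [322. 157. 407. 244.] [[320.0, 232.0], [336.0, 150.0], [411.0, 165.0], [394.0, 246.0]]
scene hook 0.96 [212. 298. 344. 347.] [[212.0, 303.0], [216.0, 290.0], [346.0, 334.0], [342.0, 347.0]]
scene mug 0.77 [259. 135. 306. 178.] [[257.0, 169.0], [272.0, 126.0], [313.0, 140.0], [298.0, 183.0]]
scene coffee_jar 0.39 [262. 134. 307. 178.] [[256.0, 168.0], [274.0, 125.0], [315.0, 141.0], [298.0, 185.0]]
```

View pics/top0.png

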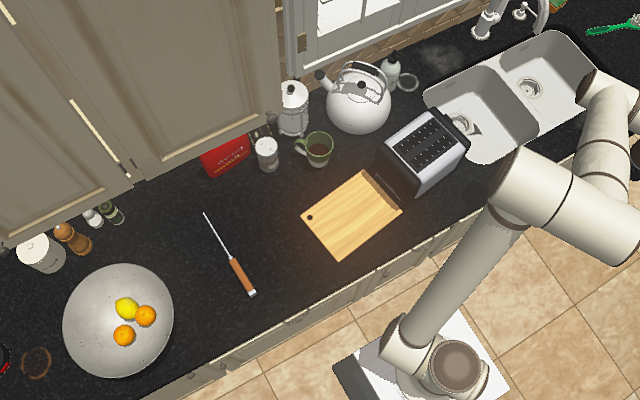

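View pics/sc0.png

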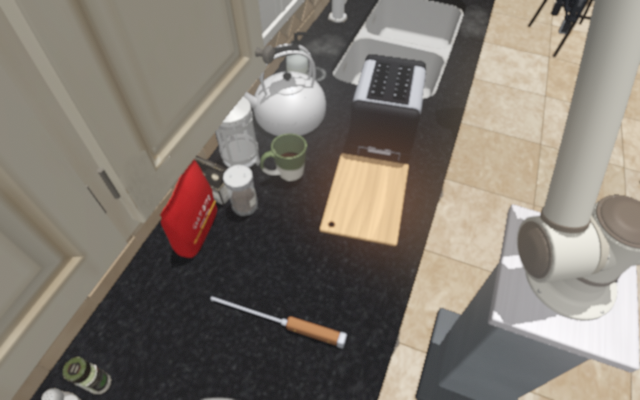

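The top view shows the hook with its tip at about (205,213) and its pommel at (253,294). The board spans (300,215), (362,170), (402,210) and (338,261), with the toaster at its upper right. The scene view agrees: the tip is at about (212,299), the pommel at (342,341), and the slot is at (380,152).

```bash
cat > m.py <<'E'
from h import *
for c,pts in [('top',[(300,215),(362,170),(402,210),(338,261)]),('scene',[(321,229),(341,155),(409,164),(397,243)])]:
    print(c,[at(c,p,.011)[:2].round(3).tolist() for p in pts])
for c,t,p in [('top',(205,213),(253,294)),('scene',(212,299),(343,342))]:
    a=at(c,t,.011);b=at(c,p,.02);print(c,'tip',a.round(3),'pom',b.round(3),np.linalg.norm(a-b),np.degrees(np.arctan2(*(a-b)[1::-1])))
for c in ['top','scene']:
    m=env.trace(c,'board')[0]['mask'].astype(np.uint8)
    k=max(cv2.findContours(m,0,2)[0],key=cv2.contourArea)[:,0]
    w=np.array([at(c,p.astype(float),.011)[:2] for p in k],np.float32)
    r=cv2.minAreaRect(w);print(c,r,cv2.boxPoints(r).round(3).tolist())
for n,uv in [('mug',(315,160)),('jar',(267,168))]: print(n,at('top',uv,0).round(3))
E
sed -i "s/^    m=env.trace/    env.grab_frame(c);m=env.trace/" m.py; python3 m.py
```

```text
top [[0.56, 0.094], [0.596, -0.143], [0.426, -0.178], [0.385, 0.067]]
scene [[0.557, 0.095], [0.596, -0.142], [0.42, -0.179], [0.383, 0.065]]
top tip [0.703 0.336 0.011] pom [0.417 0.321 0.02 ] 0.2862123031671519 3.060066527848327
scene tip [0.703 0.342 0.011] pom [0.417 0.325 0.02 ] 0.28669074067484035 3.4100550217895584
top ((0.4911386966705322, -0.0399649441242218), (0.184190571308136, 0.2621666491031647), 7.5260725021362305) [[0.382999986410141, 0.07800000160932541], [0.4169999957084656, -0.18199999630451202], [0.6000000238418579, -0.15800000727176666], [0.5649999976158142, 0.10199999809265137]]
scene ((0.4894939959049225, -0.038090020418167114), (0.1797722578048706, 0.25675296783447266), 8.651721954345703) [[0.38100001215934753, 0.07500000298023224], [0.41999998688697815, -0.17900000512599945], [0.5979999899864197, -0.1509999930858612], [0.5590000152587891, 0.10199999809265137]]
mug [ 0.7   -0.037  0.   ]
jar [0.749 0.106 0.   ]
```

```bash
cat > plan.py <<'E'
# python3 plan.py step_mm deg_per_row "x y z yawdeg" ... : prints jog rows (tool x at yaw, tool z down)
import sys
from h import *
def down(yaw,pitch=0): return Rn.from_euler('z',yaw,degrees=True)*Rn.from_euler('y',pitch,degrees=True)*Rn.from_euler('x',180,degrees=True)
def plan(wps,step,deg,nd=2):
    s=env.read_state();p=np.array(s['ee_pos']);R=Rn.from_quat(s['ee_rot']);out=[]
    for w in wps:
        T=np.array(w[:3]);Q=down(*w[3:])
        yaw0=np.degrees(np.arctan2(*R.as_matrix()[:2,0][::-1]));dy=(w[3]-yaw0+180)%360-180
        n=max(1,int(np.ceil(np.linalg.norm(T-p)*1e3/step)),int(np.ceil(abs(dy)/deg)))
        for i in range(n):
            k=n-i
            d=R.inv().apply((T-p)/k)/.025; r=(R.inv()*Q).as_rotvec(degrees=True)/k/6
            d=np.clip(np.round(d,nd),-1,1);r=np.clip(np.round(r,nd),-1,1);out.append(' '.join(f'{v+0:g}' for v in np.r_[d,r]))
            p=p+R.apply(d*.025);R=R*Rn.from_rotvec(r*6,degrees=True)
    print('end',p.round(4),R.as_matrix()[:,0].round(3),len(out))
    for i in range(0,len(out),5): print("'"+'; '.join(out[i:i+5])+"'")
if __name__=='__main__': plan([list(map(float,a.split())) for a in sys.argv[3:]],float(sys.argv[1]),float(sys.argv[2]))
E
python3 plan.py 25 5.9 ".45 -.25 .30 -80" ".485 .329 .18 3"
```

```text
end [0.4849 0.329  0.18  ] [0.999 0.053 0.   ] 43
'-0.78 0.57 -0.16 0 0 -0.75; -0.82 0.5 -0.16 0 0 -0.75; -0.86 0.44 -0.16 0 0 -0.75; -0.89 0.37 -0.16 0 0 -0.75; -0.92 0.3 -0.16 0 0 -0.75'
'-0.94 0.22 -0.16 0 0 -0.75; -0.95 0.15 -0.16 0 0 -0.75; -0.96 0.07 -0.16 0 0 -0.75; -0.97 0 -0.16 0 0 -0.75; -0.96 -0.08 -0.16 0 0 -0.75'
'-0.95 -0.15 -0.16 0 0 -0.75; -0.94 -0.23 -0.16 0 0 -0.75; -0.92 -0.3 -0.16 0 0 -0.74; -0.89 -0.37 -0.16 0 0 -0.75; -0.86 -0.44 -0.16 0 0 -0.74'
'-0.83 -0.51 -0.16 0 0 -0.75; -0.78 -0.57 -0.16 0 0 -0.74; -0.74 -0.63 -0.16 0 0 -0.75; -0.68 -0.69 -0.16 0 0 -0.74; -0.94 -0.22 0.2 0 0 -0.58'
'-0.92 -0.28 0.2 0 0 -0.58; -0.91 -0.34 0.2 0 0 -0.58; -0.88 -0.39 0.2 0 0 -0.58; -0.86 -0.44 0.2 0 0 -0.58; -0.83 -0.5 0.2 0 0 -0.58'
'-0.8 -0.54 0.2 0 0 -0.58; -0.76 -0.59 0.2 0 0 -0.58; -0.73 -0.64 0.2 0 0 -0.57; -0.69 -0.68 0.2 0 0 -0.58; -0.64 -0.72 0.2 0 0 -0.57'
'-0.6 -0.76 0.2 0 0 -0.58; -0.55 -0.79 0.2 0 0 -0.57; -0.51 -0.82 0.2 0 0 -0.58; -0.45 -0.85 0.2 0 0 -0.57; -0.4 -0.88 0.2 0 0 -0.58'
'-0.35 -0.9 0.2 0 0 -0.57; -0.29 -0.92 0.2 0 0 -0.58; -0.24 -0.94 0.2 0 0 -0.57; -0.18 -0.95 0.2 0 0 -0.58; -0.12 -0.96 0.2 0 0 -0.57'
'-0.07 -0.97 0.2 0 0 -0.58; -0.01 -0.97 0.2 0 0 -0.57; 0.05 -0.97 0.2 0 0 -0.58'
```

```bash
python3 -m jog '-0.78 0.57 -0.3 0 0 -0.75; -0.82 0.5 -0.3 0 0 -0.75; -0.86 0.44 -0.3 0 0 -0.75; -0.89 0.37 -0.3 0 0 -0.75; -0.92 0.3 -0.2 0 0 -0.75'
python3 -m jog '-0.94 0.22 -0.2 0 0 -0.75; -0.95 0.15 -0.2 0 0 -0.75; -0.96 0.07 -0.2 0 0 -0.75; -0.97 0 -0.2 0 0 -0.75; -0.96 -0.08 -0.2 0 0 -0.75' | tail -1
python3 -m jog '-0.95 -0.15 -0.16 0 0 -0.75; -0.94 -0.23 -0.16 0 0 -0.75; -0.92 -0.3 -0.16 0 0 -0.74; -0.89 -0.37 0 0 0 -0.75; -0.86 -0.44 0 0 0 -0.74'
python3 -m jog '-0.83 -0.51 0 0 0 -0.75; -0.78 -0.57 0 0 0 -0.74; -0.74 -0.63 0 0 0 -0.75; -0.68 -0.69 0 0 0 -0.74; -0.94 -0.22 0.1 0 0 -0.58'
python3 plan.py 25 5.9  ".485 .329 .18 3"
```

```text
time: 1.22
ee_pos: [0.2357, -0.5105, 0.2599]
ee_rot: [-0.321, 0.947, -0.001, 0.0]
contact_force: [0.1, -0.5, -0.3]
finger_gap: 0.0854
grip_force: 0.0
grip_force: 0.0
time: 2.05
ee_pos: [0.389, -0.3238, 0.2966]
ee_rot: [-0.658, 0.753, -0.001, 0.0]
contact_force: [-0.2, -0.1, 1.2]
finger_gap: 0.0853
grip_force: 0.0
time: 2.47
ee_pos: [0.4538, -0.2253, 0.2936]
ee_rot: [0.786, -0.618, 0.001, -0.0]
contact_force: [0.5, -0.4, -0.0]
finger_gap: 0.0853
grip_force: 0.0
end [0.4851 0.3291 0.1799] [0.999 0.052 0.   ] 23
'-0.92 -0.28 0.2 0 0 -0.57; -0.91 -0.34 0.2 0 0 -0.58; -0.88 -0.39 0.2 0 0 -0.57; -0.86 -0.44 0.2 0 0 -0.58; -0.83 -0.49 0.2 0 0 -0.57'
'-0.8 -0.54 0.2 0 0 -0.58; -0.77 -0.59 0.2 0 0 -0.57; -0.73 -0.63 0.2 0 0 -0.58; -0.69 -0.68 0.2 0 0 -0.57; -0.65 -0.72 0.19 0 0 -0.58'
'-0.6 -0.75 0.2 0 0 -0.57; -0.56 -0.79 0.19 0 0 -0.58; -0.51 -0.82 0.2 0 0 -0.57; -0.46 -0.85 0.19 0 0 -0.58; -0.4 -0.88 0.2 0 0 -0.57'
'-0.35 -0.9 0.19 0 0 -0.58; -0.3 -0.92 0.2 0 0 -0.57; -0.24 -0.93 0.19 0 0 -0.58; -0.18 -0.95 0.2 0 0 -0.57; -0.13 -0.96 0.19 0 0 -0.58'
'-0.07 -0.96 0.2 0 0 -0.57; -0.01 -0.96 0.19 0 -0.01 -0.58; 0.05 -0.97 0.2 0.01 0 -0.57'
```

```bash
python3 -m jog '-0.92 -0.28 0.2 0 0 -0.57; -0.91 -0.34 0.2 0 0 -0.58; -0.88 -0.39 0.2 0 0 -0.57; -0.86 -0.44 0.2 0 0 -0.58; -0.83 -0.49 0.2 0 0 -0.57' >/dev/null
python3 -m jog '-0.8 -0.54 0.2 0 0 -0.58; -0.77 -0.59 0.2 0 0 -0.57; -0.73 -0.63 0.2 0 0 -0.58; -0.69 -0.68 0.2 0 0 -0.57; -0.65 -0.72 0.19 0 0 -0.58' >/dev/null
python3 -m jog '-0.6 -0.75 0.2 0 0 -0.57; -0.56 -0.79 0.19 0 0 -0.58; -0.51 -0.82 0.2 0 0 -0.57; -0.46 -0.85 0.19 0 0 -0.58; -0.4 -0.88 0.2 0 0 -0.57' >/dev/null
python3 -m jog '-0.35 -0.9 0.19 0 0 -0.58; -0.3 -0.92 0.2 0 0 -0.57; -0.24 -0.93 0.19 0 0 -0.58; -0.18 -0.95 0.2 0 0 -0.57; -0.13 -0.96 0.19 0 0 -0.58' >/dev/null
python3 -m jog '-0.07 -0.96 0.2 0 0 -0.57; -0.01 -0.96 0.19 0 -0.01 -0.58; 0.05 -0.97 0.2 0.01 0 -0.57; 0 0 0 0 0 0; 0 0 0 0 0 0'
python3 - <<'E'
from h import *
P=env.camera_params('wrist')
snap('wrist','w1')
print(-np.array(P['R']).T@P['t'])
for q in ['hook','hook_grip']:
  for r in env.trace('wrist',q)[:1]:
    m=r['mask'];ys,xs=np.nonzero(m);print(q,r['p'],np.round(r['box']))
    w=np.array([at(P,(x,y),.02)[:2] for x,y in zip(xs[::7],ys[::7])],np.float32)
    f=cv2.fitLine(w,2,0,.01,.01).ravel();print('line',f,np.degrees(np.arctan2(f[1],f[0])));rc=cv2.minAreaRect(w);print(rc)
    a=(w-f[2:])@f[:2]; print('ends',f[2:]+f[:2]*a.min(),f[2:]+f[:2]*a.max())
E
```

```text
time: 4.55
ee_pos: [0.4844, 0.3293, 0.1795]
ee_rot: [1.0, 0.025, -0.001, -0.0]
contact_force: [0.7, -0.4, 0.0]
finger_gap: 0.0852
grip_force: 0.0
[0.56970005 0.3341267  0.32846049]
hook 0.76 [312.   1. 334. 240.]
line [0.9983972  0.05659541 0.5117425  0.3284545 ] 3.2444117
((0.5338294506072998, 0.3294004499912262), (0.239857479929924, 0.022861165925860405), 3.6586616039276123)
ends [0.41409492 0.32291922] [0.6535188  0.33649126]
hook_grip 0.56 [312.   0. 330. 241.]
line [0.9975575  0.06985018 0.5053817  0.32720685] 4.005382
((0.5338572859764099, 0.3290272653102875), (0.23979349434375763, 0.022107478231191635), 3.659626007080078)
ends [0.41424602 0.32082543] [0.6534606  0.33757553]
```

View pics/w1.png

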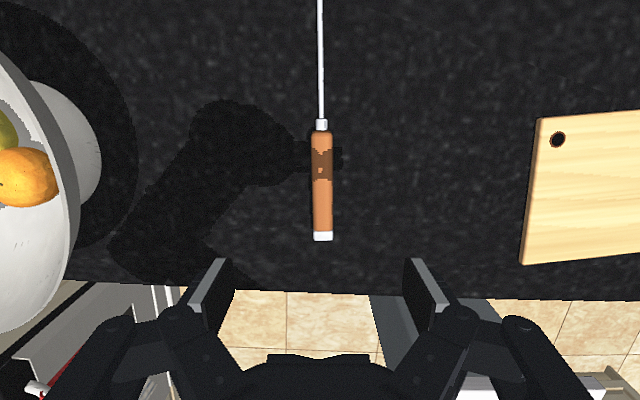

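The handle shows in the wrist image from (321,131) to (322,231), with the pommel ending at (322,240) and the rod running straight up. The board lies to the right.

```bash
python3 - <<'E'
from h import *
for uv,z in [((321.5,131),.025),((321.5,231),.03),((322,240),.03),((320.5,20),.011),((320.7,110),.011)]: print(uv,at('wrist',uv,z).round(4))
E
python3 plan.py 20 5.9 ".495 .3276 .10 3.3" ".495 .3276 .024 3.3"
```

```text
(321.5, 131) [0.5376 0.3274 0.025 ]
(321.5, 231) [0.4301 0.3221 0.03  ]
(322, 240) [0.4191 0.3209 0.03  ]
(320.5, 20) [0.6399 0.3334 0.011 ]
(320.7, 110) [0.5573 0.3291 0.011 ]
end [0.4949 0.3277 0.024 ] [0.998 0.058 0.   ] 9
'0.08 0.01 0.64 0 0 -0.02; 0.08 0.01 0.65 0 0 -0.02; 0.08 0 0.64 0 0 -0.02; 0.09 0.01 0.65 -0.01 0 -0.02; 0.08 0 0.64 0 0.01 -0.02'
'0 0 0.76 0 0 0; 0 0 0.76 0 0 0; 0 0 0.76 0 0 0; 0 0 0.76 0 0 0'
```

```bash
python3 -m jog '0.12 0.03 0.7 0 0 0; 0.12 0.03 0.7 0 0 0; 0.12 0.03 0.7 0 0 0; 0.12 0.03 0.7 0 0 0; 0.11 0.03 0.7 0 0 0' >/dev/null; python3 -m jog '0 0 0.8 0 0 0; 0 0 0.8 0 0 0; 0 0 0.7 0 0 0; 0 0 0.42 0 0 0; 0 0 0 0 0 0'
python3 -m jog '0 0 0 0 0 0; 0 0 0 0 0 0; 0 0 0 0 0 0; 0 0 0 0 0 0; 0 0 0 0 0 0' -1;python3 -m jog '0 0 0 0 0 0; 0 0 0 0 0 0; 0 0 0 0 0 0; 0 0 0 0 0 0; 0 0 0 0 0 0'; python3 -c "
from h import *
st()"
```

```text
time: 5.53
ee_pos: [0.4985, 0.3238, 0.0228]
ee_rot: [1.0, 0.023, -0.002, 0.001]
contact_force: [-0.6, -1.0, -0.4]
finger_gap: 0.0855
grip_force: 0.0
time: 5.95
ee_pos: [0.4998, 0.326, 0.0257]
ee_rot: [1.0, 0.024, 0.0, -0.001]
contact_force: [-0.2, 0.3, -0.1]
finger_gap: 0.0255
grip_force: 0.0
time: 6.37
ee_pos: [0.4995, 0.3257, 0.0247]
ee_rot: [1.0, 0.024, -0.001, -0.001]
contact_force: [-0.5, 1.2, 0.4]
finger_gap: -0.0
grip_force: 0.0
t 6.37 p [0.4995 0.3257 0.0247] x [ 0.999  0.048 -0.001] y [ 0.048 -0.999 -0.001] z [-0.001  0.001 -1.   ] F [-0.5  1.2  0.4] gap -0.0 grip 0.0
```

```bash
python3 - <<'E'
from h import *
a=snap('wrist','w2');b=snap('top','t2')[180:320,160:340]
b=cv2.resize(b,(514,400));cv2.imwrite('pics/c2.png',cv2.resize(np.hstack([a[:,140:500],b]),(800,366))[:,:,::-1])
print(env.camera_params('wrist'))
E
```

```text
{'fx': 298.4138882553656, 'fy': 298.4138882553656, 'cx': 317.9327249854131, 'cy': 199.301471594926, 'k1': -0.040802196789205554, 'R': array([[ 4.75420487e-02, -9.98869082e-01, -5.57597811e-04],
       [-9.44451822e-01, -4.51337352e-02,  3.25536024e-01],
       [-3.25193036e-01, -1.49500252e-02, -9.45529474e-01]]), 't': array([0.30213744, 0.5105008 , 0.35927546])}
```

View pics/c2.png

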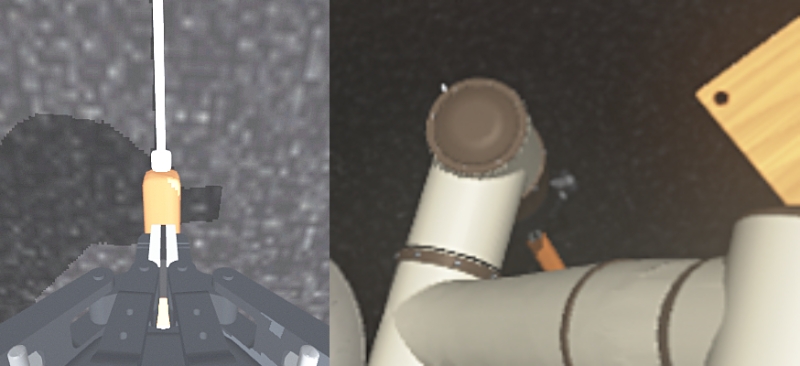

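The fingers look fully shut. The handle's front still shows at full width ahead of them at about crop (162,172), so I'll check where the handle really lies.

```bash
python3 - <<'E'
from h import *
P=env.camera_params('wrist')
for X in [(.5376,.3274,.025),(.4995,.3257,.0247),(.4301,.3221,.03),(.4995,.3257,.008)]: print(X,proj(P,np.array(X)))
for uv,z in [((317,186),.025),((317,170),.011),((312,20),.011),((312,20),.0)]: print(uv,at('wrist',uv,z).round(4))
im=cv2.imread('pics/w2.png')[150:400,240:400];cv2.imwrite('pics/c3.png',cv2.resize(im,None,fx=2.4,fy=2.4,interpolation=2)) 
E
```

```text
(0.5376, 0.3274, 0.025) [319.18126341 191.88550581]
(0.4995, 0.3257, 0.0247) [318.88567943 256.00542472]
(0.4301, 0.3221, 0.03) [319.25168277 356.91546536]
(0.4995, 0.3257, 0.008) [318.81968229 242.39259566]
(317, 186) [0.5407 0.3287 0.025 ]
(317, 170) [0.5459 0.329  0.011 ]
(312, 20) [0.6202 0.3349 0.011 ]
(312, 20) [0.6226 0.3352 0.    ]
```

View pics/c3.png

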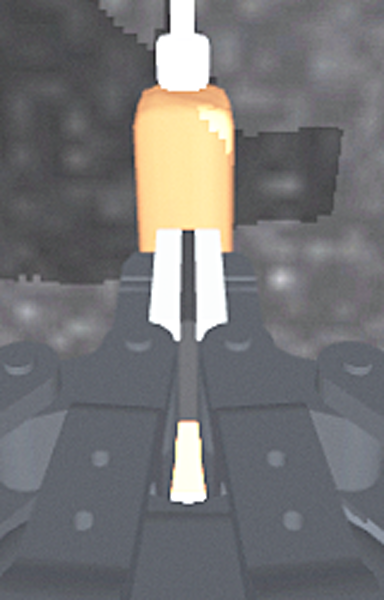

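```bash
python3 -m jog '0 0 0 0 0 0'; python3 -m jog '0 0 -0.6 0 0 0; 0 0 -0.6 0 0 0; 0 0 0 0 0 0; 0 0 0 0 0 0'; python3 - <<'E'
from h import *
a=snap('wrist','w4');s=snap('scene','s4')
cv2.imwrite('pics/c4.png',np.hstack([cv2.resize(a[100:400,200:440],(400,500)),cv2.resize(s[220:380,190:350],(400,400),interpolation=2)[:,:].repeat(1,0) if 0 else cv2.resize(s[200:400,180:340],(400,500),interpolation=2)])[:,:,::-1])
E
```

```text
time: 6.55
ee_pos: [0.4995, 0.3257, 0.0247]
ee_rot: [1.0, 0.024, -0.001, -0.001]
contact_force: [-0.4, 0.3, 0.7]
finger_gap: -0.0002
grip_force: 0.0
time: 6.88
ee_pos: [0.4999, 0.3261, 0.0554]
ee_rot: [1.0, 0.024, 0.0, -0.001]
contact_force: [0.8, -0.2, -0.4]
finger_gap: -0.0004
grip_force: 0.0
```

View pics/c4.png

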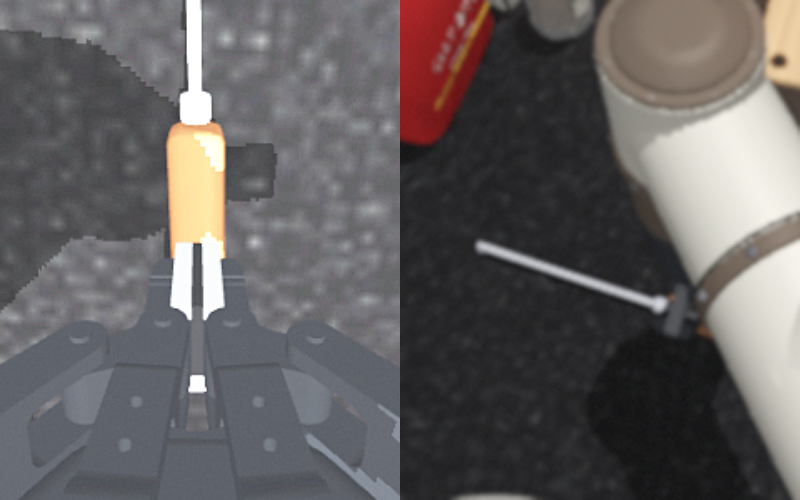

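The hook stayed on the table: the fingers shut just above the handle. The wrist views put the shut fingertips about 6 mm behind the reported TCP, not 17 mm ahead. I'll grip again lower and watch the force.

```bash
python3 -m jog '0 0 0 0 0 0; 0 0 0 0 0 0; 0 0 0 0 0 0; 0 0 0 0 0 0; 0 0 0 0 0 0' 1 |grep gap;python3 -m jog '0 0 0 0 0 0; 0 0 0 0 0 0; 0 0 0.4 0 0 0; 0 0 0.4 0 0 0; 0 0 0.4 0 0 0' 
python3 -m jog '0 0 0.3 0 0 0; 0 0 0.3 0 0 0; 0 0 0 0 0 0'
python3 -m jog '0 0 0.2 0 0 0; 0 0 0.1 0 0 0; 0 0 0 0 0 0'
```

```text
finger_gap: 0.0603
time: 7.82
ee_pos: [0.4991, 0.3254, 0.0235]
ee_rot: [1.0, 0.024, -0.001, -0.0]
contact_force: [-0.3, 0.3, -0.2]
finger_gap: 0.0856
grip_force: 0.0
time: 8.07
ee_pos: [0.4984, 0.3246, 0.0073]
ee_rot: [1.0, 0.024, -0.002, 0.001]
contact_force: [0.2, -0.2, 0.9]
finger_gap: 0.0852
grip_force: 0.0
time: 8.32
ee_pos: [0.4993, 0.3255, 0.0018]
ee_rot: [1.0, 0.024, -0.001, -0.0]
contact_force: [-0.7, -0.5, -1.3]
finger_gap: 0.0853
grip_force: 0.0
```

```bash
python3 -m jog '0 0 0 0 0 0; 0 0 0 0 0 0; 0 0 0 0 0 0; 0 0 0 0 0 0' 0; python3 -m jog '0 0 0 0 0 0; 0 0 0 0 0 0' -0.3;python3 -m jog '0 0 0 0 0 0; 0 0 0 0 0 0; 0 0 0 0 0 0; 0 0 0 0 0 0' -1
```

```text
time: 8.65
ee_pos: [0.4996, 0.3258, 0.0026]
ee_rot: [1.0, 0.024, -0.0, -0.001]
contact_force: [-0.6, 0.9, -0.3]
finger_gap: 0.0426
grip_force: 0.0
time: 8.82
ee_pos: [0.4995, 0.3257, 0.0024]
ee_rot: [1.0, 0.024, -0.0, -0.001]
contact_force: [-0.1, 0.4, -0.6]
finger_gap: 0.0297
grip_force: 0.0
time: 9.15
ee_pos: [0.4996, 0.3258, 0.0026]
ee_rot: [1.0, 0.024, -0.0, -0.001]
contact_force: [-0.8, -0.3, 2.5]
finger_gap: 0.0208
grip_force: 59.6
```

```bash
python3 -m jog '0 0 -0.4 0 0 0; 0 0 -0.7 0 0 0; 0 0 -0.7 0 0 0; 0 0 -0.7 0 0 0; 0 0 -0.4 0 0 0'; python3 plan.py 15 5.6 ".4996 .3258 .075 -81.7" ".4745 .0644 .063 -81.7"
```

```text
time: 9.57
ee_pos: [0.5, 0.326, 0.0768]
ee_rot: [1.0, 0.024, 0.0, -0.001]
contact_force: [0.8, 0.2, -1.0]
finger_gap: 0.021
grip_force: 59.1
end [0.4745 0.0643 0.0629] [ 0.144 -0.99  -0.   ] 34
'0 0 0 0 0 0.88; 0 0 0 0 0 0.88; 0 0 0.01 0 0 0.88; 0 0 0 0 0 0.88; 0 0 0.01 0 0 0.88'
'0 0 0 0 0 0.88; 0 0 0.01 0 0 0.88; 0 0 0 0 0 0.88; 0 0 0.01 0 0 0.88; 0 0 0 0 0 0.88'
'0 0 0.01 0 0 0.88; 0 0 0 0 0 0.88; 0 0 0.01 0 0.01 0.88; 0 0.01 0 -0.01 0 0.88; 0 0 0.01 0 0.01 0.88'
'0 0.01 0 0 0 0.88; 0.57 0.14 0.03 0 0 0; 0.57 0.14 0.03 0 0 0; 0.57 0.14 0.03 0 0 0; 0.57 0.14 0.03 0 0 0'
'0.57 0.14 0.03 0 0 0; 0.57 0.14 0.03 0 0 0; 0.57 0.14 0.02 0 0 0; 0.57 0.14 0.03 0 0 0; 0.56 0.14 0.02 0 0 0'
'0.57 0.14 0.03 0 0 0; 0.56 0.14 0.02 0 0 0; 0.57 0.14 0.03 0 0 0; 0.56 0.14 0.02 0 0 0; 0.57 0.14 0.03 0 0 0'
'0.56 0.14 0.02 0 0 0; 0.57 0.13 0.03 0 0 0; 0.56 0.14 0.02 0 0 0; 0.57 0.13 0.03 0 0 0'
```

```bash
for i in 1; do python3 -m jog '0 0 0 0 0 0.5; 0 0 0 0 0 0.88; 0 0 0 0 0 0.88; 0 0 0 0 0 0.88; 0 0 0 0 0 0.88' >/dev/null
python3 -m jog '0 0 0 0 0 0.88; 0 0 0 0 0 0.88; 0 0 0 0 0 0.88; 0 0 0 0 0 0.88; 0 0 0 0 0 0.88' >/dev/null
python3 -m jog '0 0 0 0 0 0.88; 0 0 0 0 0 0.88; 0 0 0 0 0 0.88; 0 0 0 0 0 0.88; 0 0 0 0 0 0.88' >/dev/null
python3 -m jog '0 0 0 0 0 0.88; 0.3 0.07 0.03 0 0 0.38; 0.57 0.14 0.03 0 0 0; 0.57 0.14 0.03 0 0 0; 0.57 0.14 0.03 0 0 0'
python3 -m jog '0.57 0.14 0.03 0 0 0; 0.57 0.14 0.03 0 0 0; 0.57 0.14 0.02 0 0 0; 0.57 0.14 0.03 0 0 0; 0.56 0.14 0.02 0 0 0' >/dev/null
python3 -m jog '0.57 0.14 0.03 0 0 0; 0.57 0.14 0.03 0 0 0; 0.57 0.14 0.02 0 0 0; 0.3 0.07 0 0 0 0; 0 0 0 0 0 0'; done
cat > look.py <<'E'
import sys
from h import *
s,R=st()
P=env.camera_params('wrist');im=snap('wrist',sys.argv[1])
for q in ['board','toaster','hook','tray_slot']:
    for r in env.trace('wrist',q)[:1]:
        print(q,round(r['p'],2),np.round(r['box']))
        if q=='board' :
            k=max(cv2.findContours(r['mask'].astype(np.uint8),0,2)[0],key=cv2.contourArea)
            a=cv2.approxPolyDP(k,4,True)[:,0]
            for p in a: print(p,at(P,p.astype(float),.011)[:2].round(4))
E
python3 look.py w5
```

```text
time: 11.23
ee_pos: [0.4942, 0.2722, 0.0713]
ee_rot: [0.757, -0.654, -0.001, 0.001]
contact_force: [0.3, -0.3, -2.3]
finger_gap: 0.0206
grip_force: 59.1
time: 12.07
ee_pos: [0.4825, 0.1479, 0.0662]
ee_rot: [0.756, -0.655, -0.001, 0.0]
contact_force: [-0.3, 0.6, -1.1]
finger_gap: 0.0207
grip_force: 59.1
t 12.07 p [0.4825 0.1479 0.0662] x [ 0.142 -0.99  -0.001] y [-0.99  -0.142  0.002] z [-0.002  0.001 -1.   ] F [-0.3  0.6 -1.1] gap 0.0207 grip 59.1
board 0.66 [200.   2. 496. 132.]
[320   0] [0.5024 0.0102]
[323 128] [0.4895 0.0846]
[477 125] [0.3868 0.0673]
[494   0] [ 0.3982 -0.0064]
hook 0.67 [293.   3. 346. 359.]
```

View pics/w5.png

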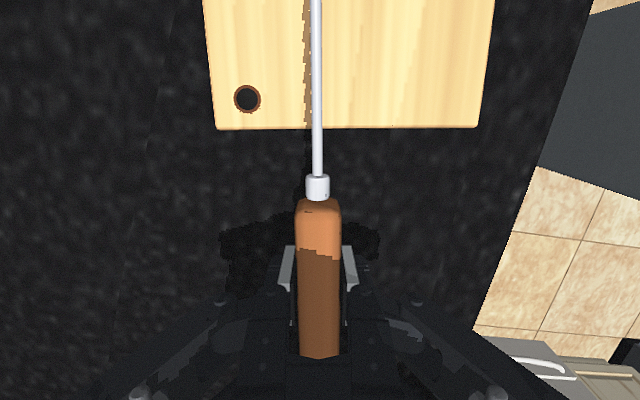

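The wrist view shows the hook held straight. The rod runs along column 317–318, and the near end of the board has its corners at (216,129) and (477,126).

```bash
python3 - <<'E'
from h import *
P=env.camera_params('wrist');im=cv2.imread('pics/w5.png')[:,:,::-1].astype(int)
L=[];Rr=[];rod=[]
for y in range(6,116,10):
    row=im[y]; w=(row[:,0]-row[:,2])>40
    xs=np.nonzero(w)[0];L.append(at(P,(xs.min()-.5,y),.011)[:2]);Rr.append(at(P,(xs.max()+.5,y),.011)[:2])
for y in range(6,166,10):
    row=im[y];w=(row.min(1)>130)&(abs(row[:,0]-row[:,2])<25);xs=np.nonzero(w)[0];xs=xs[(xs>300)&(xs<335)]
    rod.append(at(P,(xs.mean(),y),.0746)[:2])
def fit(a):
    f=cv2.fitLine(np.array(a,np.float32),2,0,.01,.01).ravel();d=f[:2]*(-np.sign(f[1]));return d,f[2:]
for n,a in [('L',L),('R',Rr),('rod',rod)]:
    d,p=fit(a);print(n,np.degrees(np.arctan2(d[1],d[0])).round(2),p)
dL,pL=fit(L);dR,pR=fit(Rr);dr,pr=fit(rod)
d=(dL+dR);d/=np.linalg.norm(d);n=np.array([-d[1],d[0]])
print('width',(pL-pR)@n,'yaw',np.degrees(np.arctan2(d[1],d[0])))
c=n@(pL+pR)/2;print('centre offset n.p',c,'rod offset',n@pr-c)
E2=[at(P,uv,.011)[:2] for uv in [(260,128.5),(300,128.3),(380,127.7),(440,127)]]
e=np.mean([d@x for x in E2]);print('near edge',[d@x for x in E2]); mouth=d*(e+.256)+n*c;print('mouth',mouth)
E
```

```text
L -81.21 [0.56944007 0.05377487]
R -137.61 [0.38671577 0.02612118]
rod -81.25 [0.49869016 0.06227185]
width 0.16314222 yaw -109.414505
centre offset n.p 0.43761495 rod offset 0.012019753
near edge [np.float64(-0.2652554829778954), np.float64(-0.25268917650565026), np.float64(-0.2272952616679612), np.float64(-0.20777634900032677)]
mouth [ 0.40683275 -0.16220009]
```

```bash
python3 - <<'E'
from h import *
P=env.camera_params('wrist');im=cv2.imread('pics/w5.png')[:,:,::-1].astype(int)
L=[];Rr=[];d=np.array([np.cos(np.radians(-81.2)),np.sin(np.radians(-81.2))]);n=np.array([-d[1],d[0]])
for y in range(6,110,10):
    xs=np.nonzero((im[y,:510,0]-im[y,:510,2])>40)[0]
    L.append(n@at(P,(xs.min()-.5,y),.011)[:2]);Rr.append(n@at(P,(xs.max()+.5,y),.011)[:2])
print(np.round(L,4),np.round(Rr,4))
c=(np.median(L)+np.median(Rr))/2;print('c',c)
e=[d@at(P,uv,.011)[:2] for uv in [(260,128.5),(300,128.3),(380,127.7),(440,127)]];print(e)
m=d*(np.mean(e)+.256)+n*c;print('mouth',m,'TCPoff along d', [d@env.read_state()['ee_pos'][:2]-np.mean(e)-.256, n@env.read_state()['ee_pos'][:2]-c],'rod n',n@[.49869,.06227]-c)
E
```

```text
[0.5708 0.5708 0.5714 0.5714 0.5708 0.5708 0.5708 0.5709 0.5709 0.571
 0.5711] [0.3935 0.3939 0.3937 0.3935 0.3939 0.3937 0.3934 0.3938 0.3935 0.3932
 0.3936]
c 0.4822486389909988
[np.float64(-0.010984932448776663), np.float64(-0.011157552637627641), np.float64(-0.01116204031423783), np.float64(-0.010813106246761297)]
mouth [ 0.51404882 -0.16830968] TCPoff along d [np.float64(-0.31975108542666997), np.float64(0.018474657667808647)] rod n 0.0200974005779897
```

```bash
python3 -m jog '0.5 0.2 0.1 0 0 0; 0.6 0.2 0.2 0 0 0; 0.6 0.2 0.2 0 0 0; 0.6 0.18 0.2 0 0 0; 0.5 0 0.2 0 0 0' >/dev/null; python3 -m jog '0.4 0 0.2 0 0 0; 0.2 0 0.2 0 0 0; 0 0 0.2 0 0 0; 0 0 0.2 0 0 0; 0 0 0 0 0 0'
python3 - <<'E'
from h import *
st()
snap('wrist','w6');snap('scene','s6');snap('top','t6')
a=cv2.imread('pics/w6.png')[0:220,200:440];b=cv2.imread('pics/s6.png')[110:250,290:440]
cv2.imwrite('pics/c6.png',np.hstack([cv2.resize(a,(400,366),interpolation=2),cv2.resize(b,(392,366),interpolation=2)]))
E
```

```text
time: 13.15
ee_pos: [0.4754, 0.0629, 0.0226]
ee_rot: [0.756, -0.654, -0.001, 0.001]
contact_force: [-0.6, 0.6, -1.5]
finger_gap: 0.0204
grip_force: 59.1
t 13.15 p [0.4754 0.0629 0.0226] x [ 0.144 -0.99  -0.001] y [-0.99  -0.144  0.003] z [-0.003  0.    -1.   ] F [-0.6  0.6 -1.5] gap 0.0204 grip 59.1
```

View pics/c6.png

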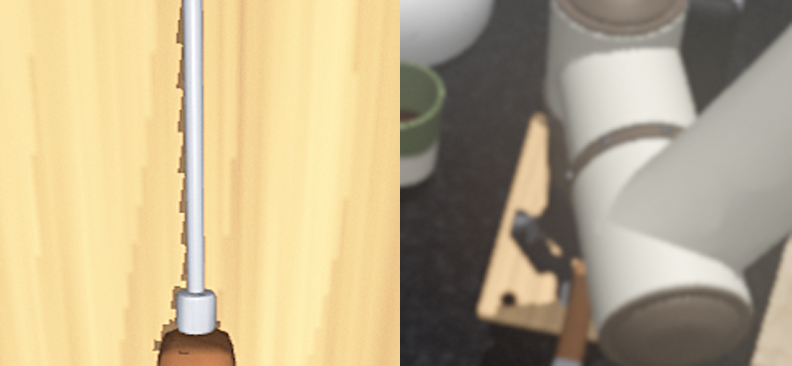

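The rod lies straight over the board's middle; the arm hides the tip. I'll touch the board gently to calibrate the tip height and the stiffness.

```bash
cat > chk.py <<'E'
# chk.py axis limit [base]: prints state, fails when |F[axis]-base| > limit
import sys
from h import *
s=env.read_state();F=np.array(s['contact_force']);p=np.array(s['ee_pos']);d=np.array([.153,-.988])
print(round(s['time'],2),'tip in',round((d@p[:2]-.245+.21)*1e3,1),'tip z',round((p[2]-.0026)*1e3,1),'F',F.round(1),'pull',round(-d@F[:2],1),'tq',np.round(s['wrist_torque'],2))
v=F[2] if sys.argv[1]=='z' else -d@F[:2]
sys.exit(abs(v-float(sys.argv[3]))>float(sys.argv[2]))
E
python3 -m jog '0 0 0.1 0 0 0; 0 0 0.14 0 0 0; 0 0 0 0 0 0' >/dev/null; python3 chk.py z 9 -1.3
python3 -m jog '0 0 0.04 0 0 0; 0 0 0 0 0 0' >/dev/null; python3 chk.py z 3 -1.3 && python3 -m jog '0 0 0.04 0 0 0; 0 0 0 0 0 0' >/dev/null; python3 chk.py z 3 -1.3 && python3 -m jog '0 0 0.04 0 0 0; 0 0 0 0 0 0' >/dev/null; python3 chk.py z 3 -1.3 && python3 -m jog '0 0 0.04 0 0 0; 0 0 0 0 0 0' >/dev/null; python3 chk.py z 3 -1.3 && python3 -m jog '0 0 0.04 0 0 0; 0 0 0 0 0 0' >/dev/null; python3 chk.py z 3 -1.3
```

```text
13.55 tip in -24.5 tip z 14.6 F [-0.1 -0.  -1.4] pull 0.0 tq [-0.06  0.03 -0.  ]
13.72 tip in -24.4 tip z 14.0 F [ 0.6  0.6 -0.8] pull 0.5 tq [0.02 0.04 0.01]
13.72 tip in -24.4 tip z 14.0 F [ 0.6  0.6 -0.8] pull 0.5 tq [0.02 0.04 0.01]
13.72 tip in -24.4 tip z 14.0 F [ 0.6  0.6 -0.8] pull 0.5 tq [0.02 0.04 0.01]
13.72 tip in -24.4 tip z 14.0 F [ 0.6  0.6 -0.8] pull 0.5 tq [0.02 0.04 0.01]
13.72 tip in -24.4 tip z 14.0 F [ 0.6  0.6 -0.8] pull 0.5 tq [0.02 0.04 0.01]False
False
False
False
False
False
```

```bash
sed -i 's/sys.exit(\(.*\))$/sys.exit(int(\1))/' chk.py
c(){ python3 chk.py z 3 -1.3; }
python3 -m jog '0 0 0.04 0 0 0; 0 0 0 0 0 0' >/dev/null; c && python3 -m jog '0 0 0.04 0 0 0; 0 0 0 0 0 0' >/dev/null; c && python3 -m jog '0 0 0.04 0 0 0; 0 0 0 0 0 0' >/dev/null; c && python3 -m jog '0 0 0.04 0 0 0; 0 0 0 0 0 0' >/dev/null; c
```

```text
13.88 tip in -24.4 tip z 13.0 F [-0.8  0.1 -1.5] pull 0.2 tq [-0.02 -0.    0.01]
14.05 tip in -24.3 tip z 12.0 F [ 0.8 -1.1 -1.6] pull -1.3 tq [-0.01  0.01  0.01]
14.22 tip in -24.3 tip z 11.0 F [-1.1  0.2 -1.8] pull 0.4 tq [-0.05  0.01 -0.01]
14.38 tip in -24.4 tip z 10.1 F [-0.2 -0.3 -1.7] pull -0.2 tq [-0.14  0.01 -0.06]
```

```bash

c(){ python3 chk.py z 3 -1.3; }
python3 -m jog '0 0 0.04 0 0 0; 0 0 0 0 0 0' >/dev/null; c && python3 -m jog '0 0 0.04 0 0 0; 0 0 0 0 0 0' >/dev/null; c
```

```text
14.55 tip in -24.4 tip z 9.2 F [ 0.   1.2 -0.3] pull 1.2 tq [-0.12  0.02 -0.05]
14.72 tip in -24.5 tip z 8.2 F [-0.7  1.9  1.1] pull 2.0 tq [-0.21  0.09 -0.06]
```

```bash

python3 -m jog '0 0 -0.15 0 0 0; 0 0 -0.23 0 0 0; 0 0 0 0 0 0; 0 0 0 0 0 0' >/dev/null; python3 chk.py x 3 0 && python3 -m jog '0.2 0 0 0 0 0; 0.3 0 0 0 0 0; 0.3 0 0 0 0 0; 0.2 0 0 0 0 0; 0 0 0 0 0 0' >/dev/null;  python3 chk.py x 3 0 && python3 -m jog '0.1 0 0 0 0 0; 0.15 0 0 0 0 0; 0.15 0 0 0 0 0; 0.1 0 0 0 0 0; 0 0 0 0 0 0' >/dev/null;  python3 chk.py x 3 0
```

```text
15.05 tip in -24.4 tip z 18.1 F [ 0.  -0.2 -1.6] pull -0.2 tq [-0.07 -0.01 -0.01]
15.47 tip in 1.9 tip z 17.4 F [ 0.1 -0.3 -0.8] pull -0.3 tq [0.05 0.   0.03]
15.88 tip in 13.5 tip z 17.5 F [ 0.3 -0.7 -1.2] pull -0.7 tq [ 0.   -0.01 -0.02]
```

```bash
c(){ python3 chk.py x 2.5 0; }
J(){ :; }
python3 -m jog '0.06 0 0 0 0 0; 0.06 0 0 0 0 0' >/dev/null && c && python3 -m jog '0.06 0 0 0 0 0; 0.06 0 0 0 0 0' >/dev/null && c && python3 -m jog '0.04 0 0 0 0 0; 0 0 0 0 0 0' >/dev/null && c && python3 -m jog '0.04 0 0 0 0 0; 0.02 0 0 0 0 0' >/dev/null && c && python3 -m jog '0.04 0 0 0 0 0; 0.02 0 0 0 0 0' >/dev/null && c && python3 -m jog '0.04 0 0 0 0 0; 0.02 0 0 0 0 0' >/dev/null && c && python3 -m jog '0.04 0 0 0 0 0; 0.02 0 0 0 0 0' >/dev/null && c && python3 -m jog '0.04 0 0 0 0 0; 0.02 0 0 0 0 0' >/dev/null && c && python3 -m jog '0.04 0 0 0 0 0; 0.02 0 0 0 0 0' >/dev/null && c && python3 -m jog '0.04 0 0 0 0 0; 0.02 0 0 0 0 0' >/dev/null && c && python3 -m jog '0.04 0 0 0 0 0; 0.02 0 0 0 0 0' >/dev/null && c && python3 -m jog '0.04 0 0 0 0 0; 0.02 0 0 0 0 0' >/dev/null && c
```

```text
16.05 tip in 16.1 tip z 17.6 F [-0.2  0.  -1.3] pull 0.1 tq [-0.02 -0.01 -0.04]
16.22 tip in 19.2 tip z 17.6 F [ 0.6 -0.4 -1.2] pull -0.5 tq [-0.06 -0.01 -0.01]
16.38 tip in 20.3 tip z 17.6 F [-0.4  0.3 -1.6] pull 0.4 tq [-0.06 -0.02  0.  ]
16.55 tip in 21.7 tip z 17.6 F [ 0.   0.1 -1.6] pull 0.1 tq [-0.    0.02  0.05]
16.72 tip in 23.2 tip z 17.6 F [-0.8 -0.1 -1.7] pull -0.0 tq [0.04 0.   0.  ]
16.88 tip in 24.7 tip z 17.6 F [ 0.  -0.5 -1.9] pull -0.5 tq [-0.    0.01  0.01]
17.05 tip in 26.2 tip z 17.6 F [ 0.3  0.5 -1.8] pull 0.4 tq [-0.05 -0.06  0.02]
17.22 tip in 27.7 tip z 17.6 F [ 0.4 -0.8 -1.1] pull -0.8 tq [-0.03 -0.02 -0.  ]
17.38 tip in 29.2 tip z 17.6 F [ 0.2 -0.6 -1.8] pull -0.6 tq [ 0.03 -0.01  0.01]
17.55 tip in 30.7 tip z 17.6 F [ 0.2  0.4 -1.1] pull 0.4 tq [-0.01 -0.   -0.01]
17.72 tip in 32.2 tip z 17.6 F [-0.5 -0.3 -2.3] pull -0.3 tq [ 0.01  0.05 -0.02]
17.88 tip in 33.7 tip z 17.6 F [ 0.1 -0.2 -1.6] pull -0.2 tq [-0.05  0.01 -0.05]
```

```bash
c(){ python3 chk.py x 2.5 0 ; }
python3 -m jog '0.04 0 0 0 0 0; 0.02 0 0 0 0 0' >/dev/null && c && python3 -m jog '0.04 0 0 0 0 0; 0.02 0 0 0 0 0' >/dev/null && c && python3 -m jog '0.04 0 0 0 0 0; 0.02 0 0 0 0 0' >/dev/null && c && python3 -m jog '0.04 0 0 0 0 0; 0.02 0 0 0 0 0' >/dev/null && c && python3 -m jog '0.04 0 0 0 0 0; 0.02 0 0 0 0 0' >/dev/null && c && python3 -m jog '0.04 0 0 0 0 0; 0.02 0 0 0 0 0' >/dev/null && c && python3 -m jog '0.04 0 0 0 0 0; 0.02 0 0 0 0 0' >/dev/null && c && python3 -m jog '0.04 0 0 0 0 0; 0.02 0 0 0 0 0' >/dev/null && c && python3 -m jog '0.04 0 0 0 0 0; 0.02 0 0 0 0 0' >/dev/null && c && python3 -m jog '0.04 0 0 0 0 0; 0.02 0 0 0 0 0' >/dev/null && c && python3 -m jog '0.04 0 0 0 0 0; 0.02 0 0 0 0 0' >/dev/null && c && python3 -m jog '0.04 0 0 0 0 0; 0.02 0 0 0 0 0' >/dev/null && c && python3 -m jog '0.04 0 0 0 0 0; 0.02 0 0 0 0 0' >/dev/null && c && python3 -m jog '0.04 0 0 0 0 0; 0.02 0 0 0 0 0' >/dev/null && c && python3 -m jog '0.04 0 0 0 0 0; 0.02 0 0 0 0 0' >/dev/null && c && python3 -m jog '0.04 0 0 0 0 0; 0.02 0 0 0 0 0' >/dev/null && c
```

```text
18.05 tip in 35.2 tip z 17.6 F [-0.6  0.4 -1.6] pull 0.5 tq [ 0.05  0.01 -0.02]
18.22 tip in 36.2 tip z 17.6 F [-1.   4.4 -0.4] pull 4.5 tq [ 1.3   0.28 -0.05]
```

```bash
c(){ python3 chk.py z 2.5 -1.3 ; }
python3 -m jog '-0.06 0 0 0 0 0; -0.06 0 0 0 0 0; 0 0 0 0 0 0' >/dev/null && c && python3 -m jog '0 0 0.06 0 0 0; 0 0 0.05 0 0 0; 0 0 0 0 0 0' >/dev/null && c && python3 -m jog '0 0 0.04 0 0 0; 0 0 0.02 0 0 0; 0 0 0 0 0 0' >/dev/null && c &&  python3 -m jog '0 0 0.04 0 0 0; 0 0 0.02 0 0 0; 0 0 0 0 0 0' >/dev/null && c
```

```text
18.47 tip in 33.6 tip z 17.5 F [ 0.3  1.2 -1.9] pull 1.1 tq [-0.01  0.02 -0.05]
18.72 tip in 33.7 tip z 14.5 F [-0.1  0.1 -2.9] pull 0.1 tq [ 0.03 -0.02 -0.05]
18.97 tip in 33.7 tip z 13.2 F [-0.1  0.6 -1.5] pull 0.6 tq [-0.01 -0.02  0.  ]
19.22 tip in 33.6 tip z 11.7 F [ 1.6 -0.1 -1.8] pull -0.3 tq [-0.06 -0.04 -0.  ]
```

```bash
c(){ python3 chk.py x 2.5 0 ; }
python3 -m jog '-0.04 0 0 0 0 0; 0 0 0 0 0 0' >/dev/null && c && python3 -m jog '-0.04 0 0 0 0 0; 0 0 0 0 0 0' >/dev/null && c &&  python3 -m jog '-0.04 0 0 0 0 0; 0 0 0 0 0 0' >/dev/null && c &&  python3 -m jog '-0.04 0 0 0 0 0; 0 0 0 0 0 0' >/dev/null && c &&  python3 -m jog '-0.04 0 0 0 0 0; 0 0 0 0 0 0' >/dev/null && c &&  python3 -m jog '-0.04 0 0 0 0 0; 0 0 0 0 0 0' >/dev/null && c
```

```text
19.38 tip in 32.5 tip z 11.9 F [ 0.1 -0.2 -1.8] pull -0.2 tq [-0.01  0.03 -0.02]
19.55 tip in 31.5 tip z 11.9 F [-0.1  0.5 -2.1] pull 0.5 tq [-0.03  0.02  0.05]
19.72 tip in 30.8 tip z 11.8 F [ 0.4 -2.2 -0.3] pull -2.2 tq [-0.52 -0.08  0.04]
19.88 tip in 29.8 tip z 11.7 F [-0.4 -1.7 -1.3] pull -1.6 tq [-0.75 -0.14 -0.07]
20.05 tip in 28.7 tip z 11.7 F [ 0.1 -3.3 -2. ] pull -3.3 tq [-0.82  0.03 -0.1 ]
```

```bash
c(){ python3 chk.py x 13 0 ; }
python3 -m jog '-0.06 0 0 0 0 0; -0.06 0 0 0 0 0; -0.06 0 0 0 0 0; -0.06 0 0 0 0 0; -0.06 0 0 0 0 0' >/dev/null && c && python3 -m jog '-0.06 0 0 0 0 0; -0.06 0 0 0 0 0; -0.06 0 0 0 0 0; -0.06 0 0 0 0 0; -0.06 0 0 0 0 0' >/dev/null && c && python3 -m jog '-0.06 0 0 0 0 0; -0.06 0 0 0 0 0; -0.06 0 0 0 0 0; -0.06 0 0 0 0 0; -0.06 0 0 0 0 0' >/dev/null && c && python3 -m jog '-0.06 0 0 0 0 0; -0.06 0 0 0 0 0; -0.06 0 0 0 0 0' >/dev/null && c && python3 -m jog '-0.06 0 0 0 0 0; -0.06 0 0 0 0 0; -0.06 0 0 0 0 0' >/dev/null && c && python3 -m jog '-0.06 0 0 0 0 0; -0.06 0 0 0 0 0; -0.06 0 0 0 0 0' >/dev/null && c && python3 -m jog '-0.06 0 0 0 0 0; -0.06 0 0 0 0 0; -0.06 0 0 0 0 0; -0.06 0 0 0 0 0; -0.06 0 0 0 0 0' >/dev/null && c
```

```text
20.47 tip in 21.0 tip z 11.8 F [ 0.4 -5.9 -1.9] pull -5.9 tq [-1.48 -0.11 -0.13]
20.88 tip in 13.5 tip z 11.8 F [-0.5 -4.8 -2.3] pull -4.7 tq [-1.44 -0.08 -0.02]
21.3 tip in 5.9 tip z 11.8 F [ 0.6 -4.4 -1.4] pull -4.4 tq [-1.16 -0.11 -0.04]
21.55 tip in 1.0 tip z 12.0 F [-0.7 -2.  -1.1] pull -1.9 tq [-0.53 -0.02 -0.01]
21.8 tip in -2.2 tip z 11.7 F [ 1.5 -9.5 -2.7] pull -9.7 tq [-2.64 -0.35 -0.08]
22.05 tip in -6.6 tip z 11.5 F [ 0.7 -5.1 -1.6] pull -5.2 tq [-1.4  -0.11 -0.01]
22.47 tip in -14.9 tip z 11.8 F [ 0.1 -4.5 -1.6] pull -4.4 tq [-1.41 -0.12 -0.  ]
```

```bash
c(){ python3 chk.py x 12 0 ; }
python3 -m jog '-0.07 0 0 0 0 0; -0.08 0 0 0 0 0; -0.08 0 0 0 0 0; -0.08 0 0 0 0 0; -0.08 0 0 0 0 0' >/dev/null && c && python3 -m jog '-0.08 0 0 0 0 0; -0.08 0 0 0 0 0; -0.08 0 0 0 0 0; -0.08 0 0 0 0 0; -0.08 0 0 0 0 0' >/dev/null && c && python3 -m jog '-0.08 0 0 0 0 0; -0.08 0 0 0 0 0; -0.08 0 0 0 0 0; -0.08 0 0 0 0 0; -0.08 0 0 0 0 0' >/dev/null && c && python3 -m jog '-0.08 0 0 0 0 0; -0.08 0 0 0 0 0; -0.08 0 0 0 0 0; -0.08 0 0 0 0 0; -0.08 0 0 0 0 0' >/dev/null && c && python3 -m jog '-0.08 0 0 0 0 0; -0.08 0 0 0 0 0; -0.08 0 0 0 0 0; -0.08 0 0 0 0 0; -0.08 0 0 0 0 0' >/dev/null && c && python3 -m jog '-0.08 0 0 0 0 0; -0.08 0 0 0 0 0; -0.08 0 0 0 0 0; -0.08 0 0 0 0 0; -0.08 0 0 0 0 0' >/dev/null && c && python3 -m jog '-0.08 0 0 0 0 0; -0.08 0 0 0 0 0; -0.08 0 0 0 0 0; -0.08 0 0 0 0 0; -0.08 0 0 0 0 0' >/dev/null && c && python3 -m jog '-0.08 0 0 0 0 0; -0.08 0 0 0 0 0; -0.08 0 0 0 0 0; -0.08 0 0 0 0 0; -0.08 0 0 0 0 0' >/dev/null && c && python3 -m jog '-0.08 0 0 0 0 0; -0.08 0 0 0 0 0; -0.08 0 0 0 0 0; -0.08 0 0 0 0 0; -0.08 0 0 0 0 0' >/dev/null && c && python3 -m jog '-0.08 0 0 0 0 0; -0.08 0 0 0 0 0; -0.08 0 0 0 0 0; -0.08 0 0 0 0 0; -0.08 0 0 0 0 0' >/dev/null && c
```

```text
22.88 tip in -24.9 tip z 11.9 F [ 0.7 -4.8 -1.5] pull -4.8 tq [-1.4  -0.15 -0.1 ]
23.3 tip in -34.8 tip z 11.9 F [ 0.2 -4.7 -1.3] pull -4.7 tq [-1.42 -0.09 -0.02]
23.72 tip in -44.8 tip z 11.9 F [ 0.1 -5.5 -1.1] pull -5.5 tq [-1.41 -0.13 -0.04]
24.13 tip in -55.3 tip z 12.1 F [ 0.1 -0.7 -0.7] pull -0.7 tq [-0.36 -0.03  0.  ]
24.55 tip in -64.8 tip z 11.9 F [ 0.5 -1.2 -2. ] pull -1.2 tq [-0.36 -0.   -0.04]
24.97 tip in -74.8 tip z 11.9 F [-0.3 -0.6 -1.6] pull -0.6 tq [-0.31 -0.06 -0.01]
25.38 tip in -84.8 tip z 11.9 F [-0.1 -0.8 -2.9] pull -0.7 tq [-0.26 -0.09  0.01]
25.8 tip in -94.8 tip z 12.0 F [-1.2 -0.4 -1.9] pull -0.2 tq [-0.27 -0.01 -0.07]
26.22 tip in -104.8 tip z 12.0 F [ 0.3 -1.9 -1.9] pull -1.9 tq [-0.25  0.02 -0.01]
26.63 tip in -114.8 tip z 12.0 F [-0.2 -1.4 -1.4] pull -1.3 tq [-0.26 -0.03  0.01]
```

```bash
c(){ python3 chk.py x 12 0 ; }
python3 -m jog '-0.08 0 0 0 0 0; -0.08 0 0 0 0 0; -0.08 0 0 0 0 0; -0.08 0 0 0 0 0; -0.08 0 0 0 0 0' >/dev/null && c && python3 -m jog '-0.08 0 0 0 0 0; -0.08 0 0 0 0 0; -0.08 0 0 0 0 0; -0.08 0 0 0 0 0; -0.08 0 0 0 0 0' >/dev/null && c && python3 -m jog '-0.08 0 0 0 0 0; -0.08 0 0 0 0 0; -0.08 0 0 0 0 0; -0.08 0 0 0 0 0; -0.08 0 0 0 0 0' >/dev/null && c && python3 -m jog '-0.08 0 0 0 0 0; -0.08 0 0 0 0 0; -0.08 0 0 0 0 0; -0.08 0 0 0 0 0; -0.08 0 0 0 0 0' >/dev/null && c && python3 -m jog '-0.08 0 0 0 0 0; -0.08 0 0 0 0 0; -0.08 0 0 0 0 0; -0.08 0 0 0 0 0; 0 0 0 0 0 0' >/dev/null && c && python3 -m jog '0.06 0 0 0 0 0; 0 0 0 0 0 0; 0 0 0 0 0 0' >/dev/null; c
python3 - <<'E'
from h import *
a=snap('wrist','w7');b=snap('top','t7');s=snap('scene','s7')
cv2.imwrite('pics/c7.png',np.hstack([cv2.resize(a,(480,300)),cv2.resize(b[120:270,280:440],(320,300))])[:,:,::-1])
E
```

```text
27.05 tip in -124.8 tip z 12.0 F [ 0.6 -0.1 -2.6] pull -0.2 tq [-0.23 -0.05 -0.08]
27.47 tip in -134.8 tip z 12.0 F [ 0.5 -0.2 -2.1] pull -0.3 tq [-0.25 -0.08  0.01]
27.88 tip in -144.8 tip z 12.0 F [ 0.2 -0.1 -2.1] pull -0.1 tq [-0.31  0.   -0.03]
28.3 tip in -154.7 tip z 12.1 F [-0.3 -1.7 -1.2] pull -1.6 tq [-0.34 -0.05  0.01]
28.72 tip in -163.0 tip z 12.1 F [-1.  -0.1 -2.3] pull 0.0 tq [-0.05 -0.01  0.06]
28.97 tip in -161.2 tip z 12.1 F [-0.5  0.  -2.2] pull 0.1 tq [-0.03  0.01 -0.  ]
```

View pics/c7.png

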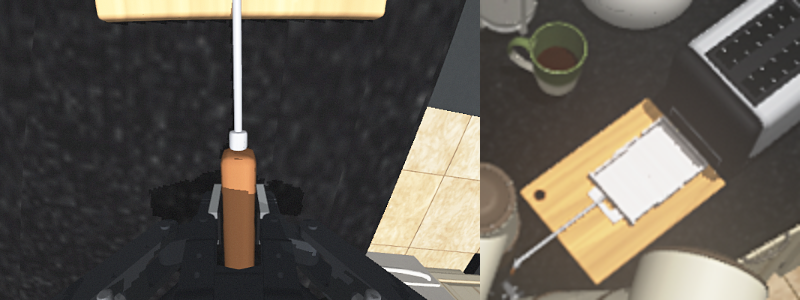

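The top view shows the white tray lying fully out on the board, clear of the slot by about 14 mm of travel. I'll lift the hook out and back it away.

```bash
python3 -m jog '0 0 -0.15 0 0 0; 0 0 -0.3 0 0 0; 0 0 -0.5 0 0 0; 0 0 -0.5 0 0 0; 0 0 -0.3 0 0 0' | head -4;  python3 -m jog '-0.3 0 0 0 0 0; -0.6 0 0 0 0 0; -0.6 -0.1 0 0 0 0; -0.6 -0.2 0 0 0 0; -0.6 -0.2 0 0 0 0' | head -4;  python3 -m jog '-0.6 -0.2 0 0 0 0; -0.6 -0.2 0 0 0 0; -0.6 -0.2 0 0 0 0; -0.6 -0.1 0 0 0 0; -0.5 0 0 0 0 0' | head -4; python3 -m jog '-0.3 0 0 0 0 0; 0 0 0 0 0 0; 0 0 0 0 0 0'; python3 chk.py x 9 0
python3 - <<'E'
from h import *
a=snap('wrist','w8');b=snap('top','t8')
cv2.imwrite('pics/c8.png',np.hstack([cv2.resize(a,(400,250)),cv2.resize(b[90:330,60:444],(400,250))])[:,:,::-1])
E
```

```text
time: 29.53
ee_pos: [0.4569, 0.1987, 0.0602]
ee_rot: [0.756, -0.654, -0.0, -0.001]
contact_force: [0.3, 0.0, -1.7]
time: 29.95
ee_pos: [0.459, 0.2685, 0.0582]
ee_rot: [0.757, -0.654, -0.001, 0.0]
contact_force: [-0.8, 0.9, -1.4]
time: 30.37
ee_pos: [0.4661, 0.3433, 0.0581]
ee_rot: [0.757, -0.654, -0.001, -0.0]
contact_force: [0.3, 1.4, -2.3]
time: 30.62
ee_pos: [0.4641, 0.3485, 0.0583]
ee_rot: [0.757, -0.654, -0.001, 0.0]
contact_force: [0.3, -0.9, -1.2]
finger_gap: 0.0207
grip_force: 59.1
30.62 tip in -308.4 tip z 55.7 F [ 0.3 -0.9 -1.2] pull -0.9 tq [-0.03 -0.04  0.08]
```

View pics/c8.png

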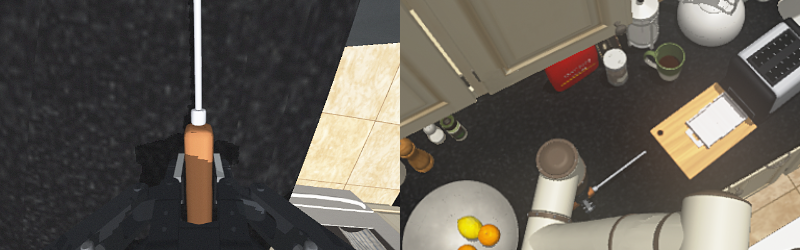

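The tray stays on the board, and the hook hangs over bare worktop with its tip about 50 mm short of the board. Now I'll lower and release it.

```bash
python3 -m jog '0 0 0.4 0 0 0; 0 0 0.6 0 0 0; 0 0 0.5 0 0 0; 0 0 0.3 0 0 0; 0 0 0.15 0 0 0' >/dev/null;  python3 -m jog '0 0 0.1 0 0 0; 0 0 0.1 0 0 0; 0 0 0.07 0 0 0; 0 0 0 0 0 0; 0 0 0 0 0 0' >/dev/null; python3 chk.py z 5 -1.3 && python3 -m jog '0 0 0.02 0 0 0; 0 0 0 0 0 0' >/dev/null;  python3 chk.py z 5 -1.3
```

```text
31.55 tip in -308.5 tip z 0.8 F [ 0.4  0.4 -1.4] pull 0.4 tq [-0.05 -0.01  0.01]
31.72 tip in -308.4 tip z 0.2 F [ 0.   0.5 -2.1] pull 0.5 tq [-0.02  0.04  0.05]
```

```bash
python3 -m jog '0 0 0.02 0 0 0; 0 0 0 0 0 0; 0 0 0 0 0 0; 0 0 0 0 0 0; 0 0 0 0 0 0' 0 >/dev/null; python3 -m jog '0 0 0 0 0 0; 0 0 0 0 0 0; 0 0 0 0 0 0; 0 0 0 0 0 0' 0.5 | grep gap; python3 -m jog '0 0 -0.3 0 0 0; 0 0 -0.6 0 0 0; 0 0 -0.8 0 0 0; 0 0 -0.8 0 0 0; 0 0 -0.8 0 0 0' >/dev/null;  python3 -m jog '0 0 -0.8 0 0 0; 0 0 -0.6 0 0 0; 0 0 0 0 0 0; 0 0 0 0 0 0; 0 0 0 0 0 0'
python3 - <<'E'
from h import *
a=snap('wrist','w9');b=snap('scene','s9')
cv2.imwrite('pics/c9.png',np.hstack([cv2.resize(a,(400,250)),cv2.resize(b,(400,250))])[:,:,::-1])
E
```

```text
finger_gap: 0.0642
time: 33.3
ee_pos: [0.4642, 0.348, 0.119]
ee_rot: [0.756, -0.654, -0.001, 0.001]
contact_force: [0.3, 1.4, 0.1]
finger_gap: 0.064
grip_force: 0.0
```

View pics/c9.png

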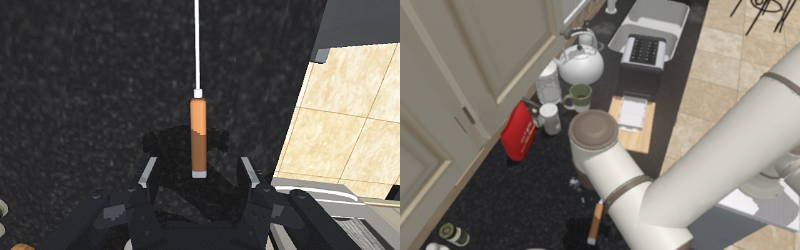

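The hook lies on the worktop, released and off the board. The tray is out on the board, and the mug and jar stand in place, so I'm handing in.

```bash
python3 -c "
from station import env
print(env.job_done())"
```

```text
the job is handed in; nothing more can be done
None
```

The job is handed in, with no verdict returned: the tray is fully out on the board, the hook lies on the bare worktop off the board, the pull peaked at about 10 N, and the mug and jar were not touched.

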